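Clamp a lino block for cutting, two clicks past touch

TASK

Lay the lino block lengthwise on the cutting board and slide it gently under the hold-down until its end is fully home against the stop, square between the guide strips, and let go of it. Then wind the hold-down's click dial clockwise until the pad first bears on the block, and give it exactly two clicks under load, no more: the lino is soft. Leave the dial resting in that click and the burnisher and ink tube where they lie.

Things in the scene. Friction and masses are not known exactly. Their poses are not given: they have to be found in the camera images.
- lino_block: the block to clamp: grey half-cut lino on a wooden block, 68 x 120 mm and 21.3 mm high, 0.13 to 0.23 kg. Origin at the centre of its underside; its y axis runs along its length (120 mm), x across its width, z up. It lies loose on the bench to the right of the board; either end may go in.
- board: the cutting board, fixed: pale wood, 250 mm long (its x axis, pointing from the robot towards the hold-down) and 124 mm wide, its top 18 mm above its origin, the centre of its underside. Two guide strips stand 8 mm above its top, 75 mm apart, from x = +19 to +81 mm, with flared mouths from x = 0; in front of them (x from -125 to 0 mm) it is bare. The home block's centre is at x = +25 mm, y = 0.
- clamp: the hold-down on the far end of the board, fixed: a grey cast C-arm with its dial, spindle and pad (all count as part of it). Origin on the board's top at the foot of the stop face; axes as the board's. Its arm reaches 53 mm out over the board, 53 to 86 mm above the board's top. Anything gripped under it is reached from the front, with the gripper leaning away from it.
- stop_face (a point): the stop: middle of the upright front of the hold-down's foot (18 mm high, 98 mm wide), 9 mm above the board's top; it looks towards the robot (-x of the board). The block's end goes against it. Rigid: slide in slowly and stop by feel; more than 24 N on the block spoils the job.
- dial_top (a point): centre of the top of the click dial's knob, 122.5 mm above the board's top, on the upright spindle axis 36 mm in front of the stop. Black fluted round knob, 40 mm across, 24 mm high, with a light index line; grip it anywhere round the rim from above. Beside and below it nothing is higher than 92 mm above the board's top. Clockwise from above lowers the pad, back raises it.
- pad_spot (a point): the point on the spindle axis 21 mm above the board's top, where the pad meets the block's top. The round sprung pad, 30 mm wide, starts 3 to 9 mm above it; neither its height nor the dial's angle is measured. The spindle sinks 2 mm a click. At one click the pad hangs 0.2 mm over the block, all but touching; the next is the first under load. Pad force after 1, 2, 3 clicks under load: 11, 16, 21 N.
- click_ball (a point): the dial's spring ball, 18 mm from its axis, 92 mm above the board's top: 15 clicks a turn (24 degrees each). Let go near a click, it pulls the dial in; at first the dial may stand between two. 2 to 5 unloaded clicks come first. Resisting torque in a click falls evenly from mean +0.11 to mean -0.11 N m; that mean is 0.02 N m unloaded, then 0.05, 0.08, 0.10 over the 1st, 2nd, 3rd click under load.
- burnisher: a burnisher with a wooden handle, 199 mm long, lying in front of the hotplate; leave it
- ink_tube: a tube of ink, 134 mm long, lying in front of the hotplate; leave it

How it is judged:
By the outcome, as a careful person would: the job done as asked, in the order asked, and still so for the second after the job is handed in, with the robot touching nothing.
It also fails if it takes over 72 s, if anything falls off the work surface, if the arm or the gripper's body presses on something with over 40 N, if the wrist force passes 120 N, or if a joint passes its speed limit or range.

ROBOT

A 6-joint arm with a two-finger parallel gripper is mounted at the origin on a cart in front of the work surface, level with it; the furniture and walls round the work are solid. World frame = base frame: x ahead of the robot, y to its left, z up, the work surface at z = 0. Lengths are in m, angles in rad, forces in N, time in s.
With the tool pointing down it reaches from about 0.275 to 0.775 m from the base axis. Payload 14.6 kg.
Tool frame: the origin (TCP) lies at the very end of the fingers, on their centre line; the grasp point (between the pads) lies 19 mm behind it; z points along the fingers, y is the line along which they close (so a half turn about z gives the same grasp; the last joint's range is limited). The gripper opens to 85 mm and grips with 20 to 120 N. Pads are 22 mm wide; open, the fingers measure 114 mm over their backs; the gripper's body (76 mm by 85 mm) begins 54 mm behind the grasp point. The pads swing forward as they close: fully open they stand 13 mm farther back than shut.
Start: joints at [-1.331, 0.263, -0.048, 1.259, 0, 1.415], TCP at [0.202, -0.485, 0.231] pointing down, gripper open.
Joint ranges: [-2.65, 2.65], [-0.89, 1.7], [-1.18, 1.37], [-2.13, 2.11], [-1.35, 1.29], [-3.14, 3.14]. Speed limits (rad/s): [1.89, 1.89, 2.57, 2.79, 3.14, 3.14].

INTERFACE

Orientations are given as a unit quaternion [w, x, y, z].
In Python, from plant import bot gives the robot as it stands. The module is installed in compiled form; this text tells all that it offers. Calls block until the motion is done:
- bot.movep(position, orientation): joint-space move of the TCP to a pose.
- bot.move_straight(position, rotation=None, velocity=0.15, stop_force=None): straight line of the TCP; rotation=None keeps the orientation; velocity is the mean speed in m/s. With stop_force (N) it stops when the force on the tool has changed by that much, and returns True; else False.
- bot.set_joints(angles): joint-space move.
- bot.gripper_open() and bot.gripper_close(newtons=None): open the fingers fully, or close them until they stop; newtons is the grip in N (None keeps the last).
- bot.pause(seconds).
- bot.inverse_kinematics(position, orientation): joint angles nearest the present ones, or None.
- bot.get_image(name): name is "side" or "top" or "wrist"; returns (picture, depth): 384x512x3 uint8, blue, green, red; 384x512 float32, m along the optical axis (not along the pixel's ray), 0 where there is no reading.
- bot.calibration(name): a dict with "intrinsics" (3x3 intrinsics, pixels), "D" ([k1, k2, p1, p2, k3] as OpenCV has them; the pictures are not rectified), "rvec" (rotation vector, rad) and "tvec" (3), from world to camera coordinates, as OpenCV has them. Camera axes: x right, y down, z forward; pixel columns grow to the right and rows downward; lengths in m; the calibration is good to about 2 mm. A picture is of the moment at which its call begins: read the wrist's pose just before it. calibration takes no time and is no camera call; for the wrist camera it gives the pose at the moment of the call.
A pose or a line that the arm cannot do raises bot.IKError and nothing moves.
- bot.close_job(): hands the job in; it is judged then, once.
Readings, each from a call of its own:
- bot.read_clock(): time.
- bot.read_q(): joint angles.
- bot.read_dq(): joint speeds.
- bot.read_tau(): joint torques, N m.
- bot.read_eef_pos(): TCP position.
- bot.read_tool_rot(): TCP orientation.
- bot.read_ft_force(): force on the tool from outside, world axes, zero at the start.
- bot.read_moment(): the same for the moment, N m.
- bot.read_width(): finger opening in m.
- bot.read_finger_force(): force on a finger pad.
Only numpy, scipy, OpenCV 4.12 (cv2) and the standard library are available. Lean on these libraries where they do the work, as an engineer would, in place of code of your own. Each camera call takes 0.05 s, during which the arm holds its last target. There are 200 camera calls.

## Working session

There is one attempt and no reset: what is moved stays moved. The work goes in short steps, each a Python script; the robot and the scene stay as the last script left them, time stands still between calls to the robot, and variables do not carry over. Pictures are saved under pics/ and viewed, at most 13 in all, crops included, and the job is handed in when it is done.

```bash
mkdir -p pics; ls
python3 - <<'E'
from plant import bot
import cv2,numpy as np
for n in ("top","side"):
    im,d=bot.get_image(n); cv2.imwrite(f"pics/{n}0.png",im); np.save(f"pics/{n}0.npy",d)
    c=bot.calibration(n); print(n,c)
print(bot.read_clock(),bot.read_tool_rot())
E
```

```text
pics
top {'intrinsics': array([[423.32463778,   0.        , 251.7128544 ],
       [  0.        , 423.32463778, 197.14998556],
       [  0.        ,   0.        ,   1.        ]]), 'D': array([0.04233495, 0.        , 0.        , 0.        , 0.        ]), 'rvec': array([ 2.12842728, -2.12048372,  0.21258433]), 'tvec': array([-0.10416593,  0.57234837,  1.21438592])}
side {'intrinsics': array([[374.49067429,   0.        , 257.27278768],
       [  0.        , 374.49067429, 185.38415214],
       [  0.        ,   0.        ,   1.        ]]), 'D': array([-0.08593207,  0.        ,  0.        ,  0.        ,  0.        ]), 'rvec': array([ 0.38731247, -2.60061394,  1.4284949 ]), 'tvec': array([0.50232537, 0.21044748, 0.74626228])}
0.1 [-4.68785538e-04  9.80577021e-01  1.96133848e-01 -9.48477112e-06]
```

View pics/top0.png

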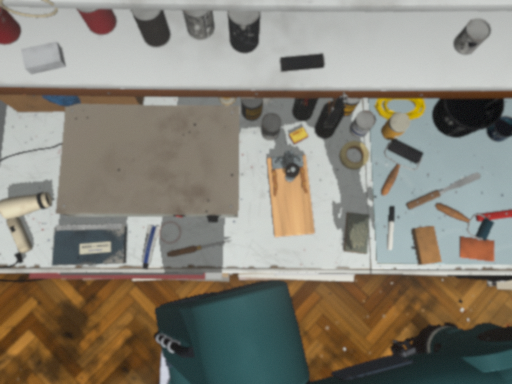

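View pics/side0.png

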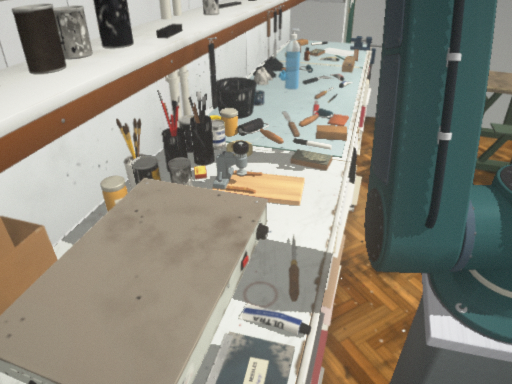

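The top view shows the board at about (290,195) with the hold-down at (291,163), and the block at (356,232). In the side view the board is at (270,188) and the hold-down at (235,160). Next I'll segment the board and the block.

```bash
cat > h.py <<'E'
from plant import bot
import cv2,numpy as np
from scipy.spatial.transform import Rotation as R
def px2plane(uv,c,z):
    "pixels -> world points on the plane at height z"
    n=cv2.undistortPoints(np.float64(uv).reshape(-1,1,2),c["intrinsics"],c["D"]).reshape(-1,2)
    M=cv2.Rodrigues(c["rvec"])[0]; o=-M.T@np.ravel(c["tvec"])
    d=np.c_[n,np.ones(len(n))]@M
    return o+d*((z-o[2])/d[:,2])[:,None]
def biggest(mask,n=0):
    cs,_=cv2.findContours(mask.astype(np.uint8),cv2.RETR_EXTERNAL,cv2.CHAIN_APPROX_NONE)
    return max(cs,key=cv2.contourArea).reshape(-1,2)
def rect(pts):
    (c,s,a)=cv2.minAreaRect((pts[:,:2]*1000).astype(np.float32))
    return np.array(c)/1000,s,a
def quat(zdir,ydir):
    "tool z along zdir, tool y near ydir -> [w,x,y,z]"
    z=np.array(zdir,float);z/=np.linalg.norm(z);y=np.array(ydir,float);y-=z*(y@z);y/=np.linalg.norm(y)
    q=R.from_matrix(np.c_[np.cross(y,z),y,z]).as_quat(); return q[[3,0,1,2]]
E
python3 - <<'E'
from h import *
im=cv2.imread("pics/top0.png");c=bot.calibration("top")
hsv=cv2.cvtColor(im,cv2.COLOR_BGR2HSV)
print(hsv[232,356],hsv[210,290],hsv[245,332])
m=np.zeros(im.shape[:2],bool);m[205:260,338:369]=(hsv[205:260,338:369,2]<145)
b=biggest(m);print(rect(px2plane(b,c,0.0213)),len(b))
m=np.zeros(im.shape[:2],bool);s=np.s_[140:245,255:325];m[s]=(hsv[s][...,1]>80)&(hsv[s][...,0]<25)
b=biggest(m);print(rect(px2plane(b,c,0.018)),cv2.boxPoints(cv2.minAreaRect((px2plane(b,c,0.018)[:,:2]*1000).astype(np.float32))))
im,d=bot.get_image("wrist");cv2.imwrite("pics/w0.png",im);print(bot.calibration("wrist"))
cv2.imwrite("pics/crop.png",cv2.resize(cv2.imread("pics/top0.png")[130:265,240:390],None,fx=4,fy=4))
E
```

```text
[ 32  33 125] [ 15 113 218] [ 60   6 211]
(array([ 0.48590002, -0.41064951]), (91.74722290039062, 144.5308074951172), 87.90394592285156) 159
(array([ 0.58810413, -0.22009195]), (246.27239990234375, 120.707275390625), 5.194323539733887) [[ 460.00955 -171.13416]
 [ 470.93765 -291.34573]
 [ 716.1987  -269.04974]
 [ 705.2706  -148.83817]]
{'intrinsics': array([[293.1405502 ,   0.        , 250.63353297],
       [  0.        , 293.1405502 , 196.3305092 ],
       [  0.        ,   0.        ,   1.        ]]), 'D': array([0.00779535, 0.        , 0.        , 0.        , 0.        ]), 'rvec': array([-2.3972905 ,  1.59888495,  0.24306127]), 'tvec': array([-0.52497317, -0.03677314,  0.37886853])}
```

View pics/w0.png

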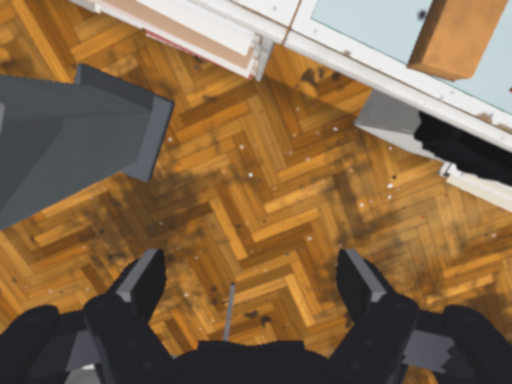

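View pics/crop.png

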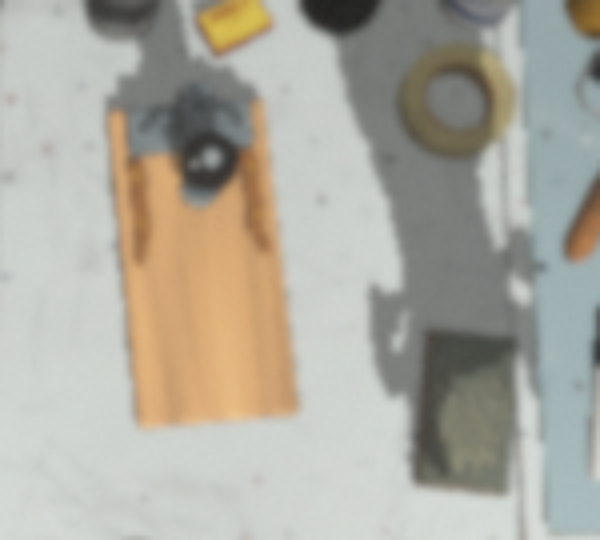

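The crop shows the block's corners at about (347,212), (369,214), (367,253) and (343,251) in full-image pixels. The board is yawed about +5°. Next I'll take a closer wrist-camera look at the block and board.

Run:
```python
from h import *
c=bot.calibration("top")
p=px2plane(np.array([[427,328],[516,336],[508,494],[414,485]])/4+[240,130],c,0.0213)
print("block",p.mean(0),np.degrees(np.arctan2(*((p[0]+p[1]-p[2]-p[3])[1::-1]))))
T=R.from_quat(bot.read_tool_rot()[[1,2,3,0]] if hasattr(bot.read_tool_rot(),'shape') else np.roll(bot.read_tool_rot(),-1))
w=bot.calibration("wrist");M=cv2.Rodrigues(w["rvec"])[0];o=-M.T@np.ravel(w["tvec"])
off=T.inv().apply(o-np.array(bot.read_eef_pos()));print("cam in tool",off,"optical axis in tool",T.inv().apply(M[2]))
a=np.radians(5.2);u=np.array([np.cos(a),np.sin(a),0]);v=np.array([-u[1],u[0],0])
q=quat([0,0,-1],-v);Rt=R.from_quat(np.roll(q,-1))
for k,cam in enumerate(([0.50,-0.33,0.40],)):
    tcp=np.array(cam)-Rt.apply(off);print(tcp)
    bot.movep(tcp,q)
    w=bot.calibration("wrist");im,d=bot.get_image("wrist");cv2.imwrite("pics/w1.png",im);np.savez("pics/w1.npz",d=d,**w)
print(bot.read_clock(),bot.read_q())
```

```text
block [ 0.47167406 -0.42030551  0.0213    ] -6.40289663094358
cam in tool [ 0.07693412  0.00028887 -0.14152126] optical axis in tool [-2.96552970e-01  1.23159706e-04  9.55016398e-01]
[ 0.42335633 -0.33668506  0.25847874]
1.2417 [-8.24358371e-01  2.84575350e-01  5.54266120e-02  1.34190064e+00
 -1.88893190e-04  2.22707157e+00]
```

View pics/w1.png

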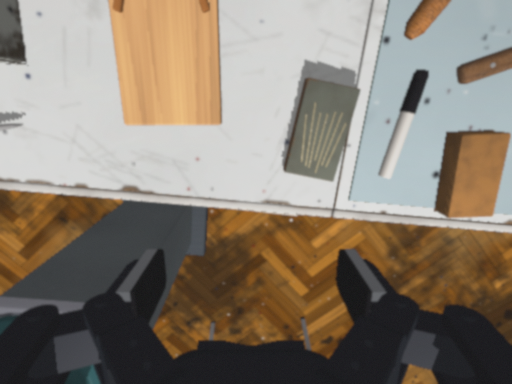

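The wrist view shows the block's top with corners near (309,78), (358,88), (333,181) and (286,170), lines running lengthwise. The board's near edge runs from (125,125) to (221,125).

Run:
```python
from h import *
im=cv2.imread("pics/w1.png");c=dict(np.load("pics/w1.npz"));hsv=cv2.cvtColor(im,cv2.COLOR_BGR2HSV)
print(hsv[160,300],hsv[72,330],hsv[120,345],hsv[60,160],hsv[150,230])
s=np.s_[60:200,270:375];m=np.zeros(im.shape[:2],bool);m[s]=(hsv[s][...,1]>25)&(hsv[s][...,2]<150)
m=cv2.morphologyEx(m.astype(np.uint8),cv2.MORPH_CLOSE,np.ones((7,7)))
m=cv2.morphologyEx(m,cv2.MORPH_OPEN,np.ones((7,7)))
b=biggest(m);print("block px",cv2.boxPoints(cv2.minAreaRect(b)).round(1).tolist());print(rect(px2plane(b,c,0.0213)))
s=np.s_[0:140,95:235];m=np.zeros(im.shape[:2],bool);m[s]=(hsv[s][...,1]>60)&(hsv[s][...,0]<25)
b=biggest(m)
def fit(sel):
    p=px2plane(b[sel]+0.0,c,0.018)[:,:2];return np.ravel(cv2.fitLine(p.astype(np.float32),cv2.DIST_HUBER,0,.01,.01))
y=b[:,1];x=b[:,0];mid=(y>20)&(y<115)
L=fit(mid&(x<150));Rr=fit(mid&(x>190));N=fit((y>118)&(x>132)&(x<212))
for l in(L,Rr,N):print(l.round(4),np.degrees(np.arctan2(l[1],l[0])).round(2))
```

```text
[ 24  42 128] [ 30   2 125] [ 33  26 107] [ 16 119 219] [ 60   1 214]
block px [[281.5, 169.1999969482422], [303.0, 75.9000015258789], [358.3999938964844, 88.69999694824219], [336.8999938964844, 182.0]]
(array([ 0.47665747, -0.42048804]), (73.7228775024414, 115.7953872680664), 83.73590850830078)
[ 0.9957  0.0922  0.5269 -0.1673] 5.29
[ 0.9959  0.0906  0.5381 -0.2884] 5.2
[ 0.0913 -0.9958  0.4685 -0.2402] -84.76
```

```bash
cat >> h.py <<'E'
YB=np.radians(5.24);U=np.array([np.cos(YB),np.sin(YB),0]);V=np.array([-U[1],U[0],0])
BO=U*0.5675+V*-0.2750            # board origin
LEAN=np.radians(20)
def lean(yaw):
    u=np.array([np.cos(yaw),np.sin(yaw),0]);v=np.array([-u[1],u[0],0])
    return quat(np.sin(LEAN)*u-[0,0,np.cos(LEAN)],-v),u
def onboard(x,z,y=0): return BO+U*x+V*y+[0,0,z]
E
python3 - <<'E'
from h import *
st=lambda t:print(t,round(bot.read_clock(),2),bot.read_eef_pos().round(4),bot.read_ft_force().round(2),round(bot.read_width(),4),flush=True)
q,u=lean(np.radians(-6.3))
p=np.array([0.475,-0.4203,0])+u*0.0055
assert bot.inverse_kinematics(p,q) is not None
bot.movep(p+[0,0,.08],q);st("above")
print(bot.move_straight(p+[0,0,-.001],velocity=.06,stop_force=5));st("down")
bot.gripper_close(22);st("grip");print(bot.read_finger_force())
bot.move_straight(p+[0,0,.09],velocity=.1);st("lift")
q2,_=lean(YB)
bot.movep(onboard(-.063+.0055,.109),q2)
bot.move_straight(onboard(-.063+.0055,.035),velocity=.1);st("over board")
im,d=bot.get_image("top");cv2.imwrite("pics/t1.png",cv2.resize(im[130:265,240:390],None,fx=4,fy=4))
im,d=bot.get_image("side");cv2.imwrite("pics/s1.png",cv2.resize(im[120:240,180:350],None,fx=4,fy=4))
np_=np.hstack([cv2.resize(cv2.imread("pics/t1.png"),(400,360)),cv2.resize(cv2.imread("pics/s1.png"),(400,282)).copy() if 0 else cv2.resize(cv2.imread("pics/s1.png"),(400,360))]);cv2.imwrite("pics/c1.png",np_)
E
```

```text
above 2.08 [ 0.4802 -0.4216  0.0808] [0.83 0.5  0.45] 0.0854
False
down 3.58 [ 0.4806 -0.4211 -0.0006] [ 0.31 -0.27  0.33] 0.0853
grip 3.87 [ 0.4806 -0.4212 -0.0005] [-3.08 -0.03  5.05] 0.0675
24.368840754032135
lift 4.92 [ 0.4802 -0.4206  0.0893] [-0.3  -0.11 -1.3 ] 0.0674
over board 6.63 [ 0.5332 -0.2277  0.0354] [-0.24 -0.62 -0.58] 0.0668
```

View pics/c1.png

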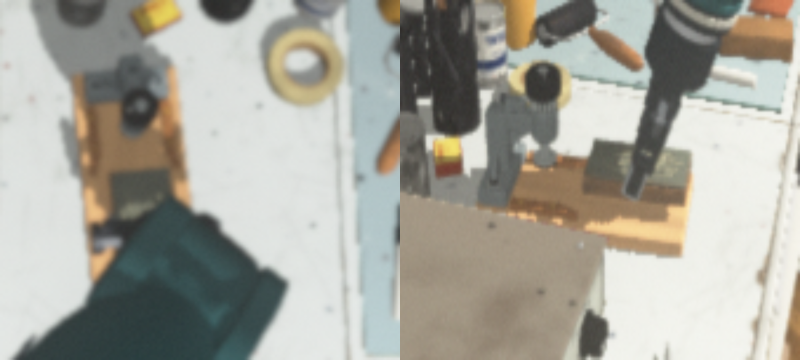

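The block is gripped by its middle and hangs level over the bare front of the board. Its grey top is at (140,185) in the left half and (640,165) in the right half, in line with the guides. Next I'll lower it and slide it into the mouth.

Run:
```python
from h import *
st=lambda t:print(t,round(bot.read_clock(),2),bot.read_eef_pos().round(4),bot.read_ft_force().round(2),round(bot.read_width(),4),flush=True)
print(bot.move_straight(onboard(-.0575,.0175),velocity=.03,stop_force=3));st("down")
z=bot.read_eef_pos()[2]
w=bot.calibration("wrist");im,d=bot.get_image("wrist");cv2.imwrite("pics/w2.png",im);np.savez("pics/w2.npz",d=d,**w)
print(bot.move_straight(onboard(-.0205,z),velocity=.03,stop_force=5));st("slid")
w=bot.calibration("wrist");im,d=bot.get_image("wrist");cv2.imwrite("pics/w3.png",im);np.savez("pics/w3.npz",d=d,**w)
```

```text
True
down 7.31 [ 0.5327 -0.227   0.0174] [-1.01 -0.26  5.55] 0.0675
True
slid 7.57 [ 0.5327 -0.227   0.0174] [-1.47  0.    5.78] 0.0676
```

View pics/w3.png

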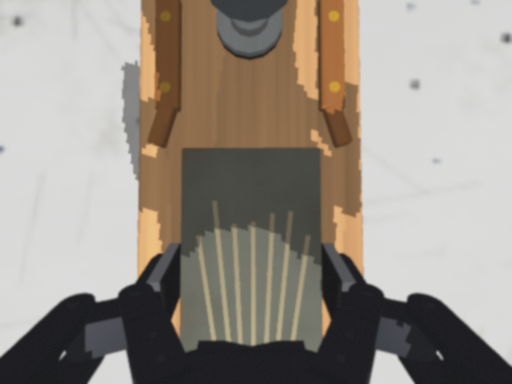

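The block is square and centred: its edges are at columns 182 and 321, and the guides at 180 and 320. The slide stopped at once because the grip presses on the board, so I'll ease it up slightly and continue.

Run:
```python
from h import *
st=lambda t:print(t,round(bot.read_clock(),2),bot.read_eef_pos().round(4),bot.read_ft_force().round(2),round(bot.read_width(),4),flush=True)
p=bot.read_eef_pos()
bot.move_straight(p+[0,0,.0007],velocity=.02);st("up")
z=p[2]+.0007
print(bot.move_straight(onboard(-.0205,z),velocity=.03,stop_force=8));st("slid")
w=bot.calibration("wrist");im,d=bot.get_image("wrist");cv2.imwrite("pics/w4.png",im);np.savez("pics/w4.npz",d=d,**w)
print(((bot.read_eef_pos()-BO)@U).round(4))
```

```text
up 7.87 [ 0.5326 -0.227   0.0179] [-0.52 -0.89 -1.25] 0.0676
False
slid 9.26 [ 0.5697 -0.2239  0.0181] [-0.1  -0.05 -1.75] 0.0675
-0.0207
```

Run:
```python
from h import *
st=lambda t:print(t,round(bot.read_clock(),2),bot.read_eef_pos().round(4),bot.read_ft_force().round(2),round(bot.read_width(),4),flush=True)
bot.gripper_open();st("open")
bot.move_straight(onboard(-.0645,.0195),velocity=.06);st("back")
bot.gripper_close(22);st("grip")
print(bot.move_straight(onboard(-.027,.0195),velocity=.04,stop_force=8));st("slid")
print(bot.move_straight(onboard(.005,.0195),velocity=.015,stop_force=5));st("home?")
print(((bot.read_eef_pos()-BO)@U).round(4))
w=bot.calibration("wrist");im,d=bot.get_image("wrist");cv2.imwrite("pics/w5.png",im);np.savez("pics/w5.npz",d=d,**w)
im,d=bot.get_image("side");s=cv2.resize(im[120:240,180:350],None,fx=3,fy=3)
a=cv2.resize(cv2.imread("pics/w5.png"),(448,336));b=cv2.resize(s,(340,336));cv2.imwrite("pics/c5.png",np.hstack([a,b]))
```

```text
open 9.63 [ 0.5699 -0.224   0.0182] [-0.03 -0.24  0.29] 0.0853
back 10.52 [ 0.5263 -0.2281  0.0196] [-0.73  0.34  0.52] 0.0853
grip 10.81 [ 0.5263 -0.228   0.0196] [-0.88  0.13  2.76] 0.0672
True
slid 11.02 [ 0.5263 -0.2279  0.0196] [-1.71 -0.01  6.29] 0.0674
True
home? 11.47 [ 0.5263 -0.2279  0.0196] [-0.91 -0.17  5.01] 0.0679
-0.0642
```

View pics/c5.png

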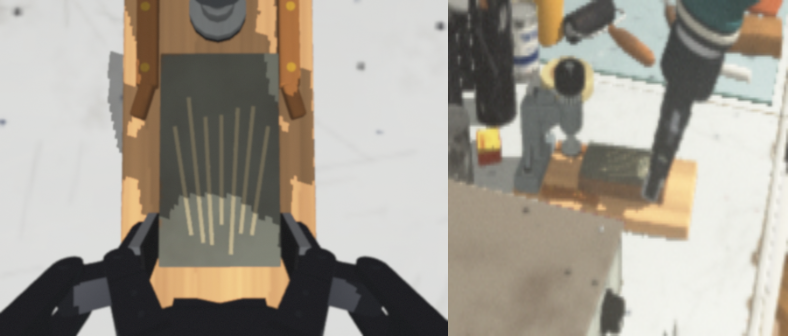

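The block is in the guide mouth and straight (edges at columns 160 and 280 in the left half), gripped at its rear end. Vertical preload tripped the stop again, so I'll ease it and push on.

Run:
```python
from h import *
st=lambda t:print(t,round(bot.read_clock(),2),bot.read_eef_pos().round(4),bot.read_ft_force().round(2),round(bot.read_width(),4),round(float((bot.read_eef_pos()-BO)@U),4),flush=True)
bot.move_straight(onboard(-.0643,.0202),velocity=.02);bot.pause(.2);st("up")
print(bot.move_straight(onboard(-.025,.0202),velocity=.03,stop_force=8));st("slid")
if (bot.read_eef_pos()-BO)@U>-.03:
    print(bot.move_straight(onboard(.005,.0202),velocity=.012,stop_force=5));bot.pause(.1);st("home?")
```

```text
up 12.02 [ 0.5261 -0.2278  0.0201] [ 0.3  -0.29 -1.77] 0.0674 -0.0644
False
slid 13.47 [ 0.5652 -0.2243  0.0202] [-0.7  -0.61 -1.84] 0.0675 -0.0252
True
home? 14.82 [ 0.5777 -0.223   0.0197] [-0.87 -0.94  1.4 ] 0.0675 -0.0126
```

Run:
```python
from h import *
st=lambda t:print(t,round(bot.read_clock(),2),bot.read_eef_pos().round(4),bot.read_ft_force().round(2),round(bot.read_width(),4),round(float((bot.read_eef_pos()-BO)@U),4),flush=True)
bot.gripper_open();st("open")
bot.move_straight(onboard(-.075,.026),velocity=.1)
bot.gripper_close(22);bot.pause(.1);st("closed")
print(bot.move_straight(onboard(-.052,.024),velocity=.05,stop_force=5));st("near")
print(bot.move_straight(onboard(-.03,.024),velocity=.012,stop_force=6));st("push")
f=[bot.read_ft_force()@U];print(f)
w=bot.calibration("wrist");im,d=bot.get_image("wrist")
bot.move_straight(onboard(-.09,.03),velocity=.1);bot.move_straight(onboard(-.09,.17),velocity=.2);st("clear")
cv2.imwrite("pics/w6.png",im);np.savez("pics/w6.npz",d=d,**w)
im,d=bot.get_image("side");s=cv2.resize(im[120:240,180:350],None,fx=3,fy=3);cv2.imwrite("pics/s6.png",s)
a=cv2.resize(cv2.imread("pics/w6.png"),(448,336));b=cv2.resize(s,(340,336));cv2.imwrite("pics/c6.png",np.hstack([a,b]))
```

```text
open 15.15 [ 0.5774 -0.2228  0.0194] [ 0.58  0.04 -0.55] 0.0853 -0.0129
closed 16.79 [ 0.5156 -0.2289  0.026 ] [ 0.54 -0.53 -0.96] 0.0001 -0.075
False
near 17.4 [ 0.5384 -0.2265  0.0238] [ 0.62  0.18 -0.23] -0.0002 -0.052
True
push 18.27 [ 0.5458 -0.226   0.0235] [-1.1  -0.28 -0.  ] -0.0 -0.0446
[np.float64(-1.1215174127516923)]
clear 19.78 [ 0.5004 -0.2299  0.1689] [ 1.18 -0.67  0.16] -0.0001 -0.0902
```

View pics/c6.png

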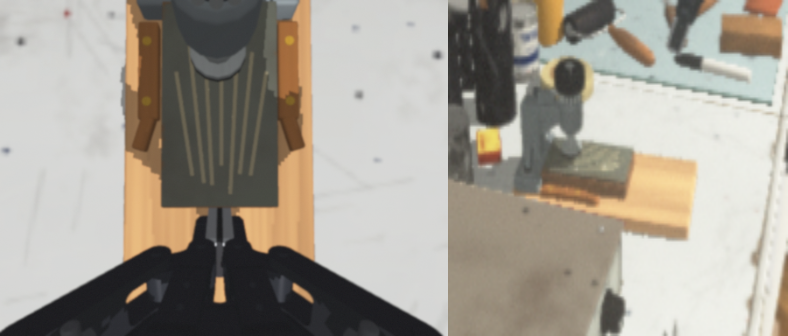

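The block sits square between the guides with its front end under the pad, and its rear edge is at (162–278, 207) in the left half. Next I'll check the rear-edge distance and locate the dial.

Run:
```python
from h import *
st=lambda t:print(t,round(bot.read_clock(),2),bot.read_eef_pos().round(4),bot.read_ft_force().round(2),bot.read_q().round(3),flush=True)
w=bot.calibration("wrist");im,d=bot.get_image("wrist");cv2.imwrite("pics/w7.png",im);np.savez("pics/w7.npz",d=d,**w)
t,_=bot.get_image("top");cv2.imwrite("pics/t7.png",t)
c=bot.calibration("top")
k=px2plane([[292.5,169.5]],c,.1405)[0];print("top knob",k,"expected",onboard(.049,.1405))
bot.gripper_open()
q=quat([0,0,-1],-V)
p=onboard(.049,.1405);p[2]=.20
bot.movep(p,q);st("over dial")
w=bot.calibration("wrist");im,d=bot.get_image("wrist");cv2.imwrite("pics/w8.png",im);np.savez("pics/w8.npz",d=d,**w)
hsv=cv2.cvtColor(im,cv2.COLOR_BGR2HSV)
M=cv2.Rodrigues(w["rvec"])[0]
vv,uu=np.nonzero(d>0)
n=cv2.undistortPoints(np.c_[uu,vv].astype(float).reshape(-1,1,2),w["intrinsics"],w["D"]).reshape(-1,2)
P=(np.c_[n,np.ones(len(n))]*d[vv,uu][:,None]-np.ravel(w["tvec"]))@M
s=(np.abs(P[:,2]-.1405)<.004)&(np.linalg.norm(P[:,:2]-p[:2],axis=1)<.035)
print(s.sum(),np.median(P[s,2]) if s.sum() else None)
if s.sum():
    (cx,r)=cv2.minEnclosingCircle((P[s][:,:2]*1000).astype(np.float32));print("knob",cx,r)
a=cv2.resize(im,(400,300));b=cv2.resize(cv2.imread("pics/w7.png"),(400,300));cv2.imwrite("pics/c8.png",np.hstack([a,b]))
for qq in (q,quat([0,0,-1],V)): print(bot.inverse_kinematics(p,qq))
```

```text
top knob [ 0.63650369 -0.21661675  0.1405    ] expected [ 0.63903872 -0.21754714  0.1405    ]
over dial 21.57 [ 0.6386 -0.2177  0.1997] [-0.18 -0.43  0.26] [-0.449  0.538  0.31   1.342  0.     2.601]
2027 0.13924791391514493
knob (640.3682250976562, -216.16476440429688) 20.28835678100586
[-0.4487015   0.53911343  0.3120629   1.34374579  0.          2.6014359 ]
[-0.4487015   0.53911343  0.3120629   1.34374579  0.         -0.54015675]
```

View pics/c8.png

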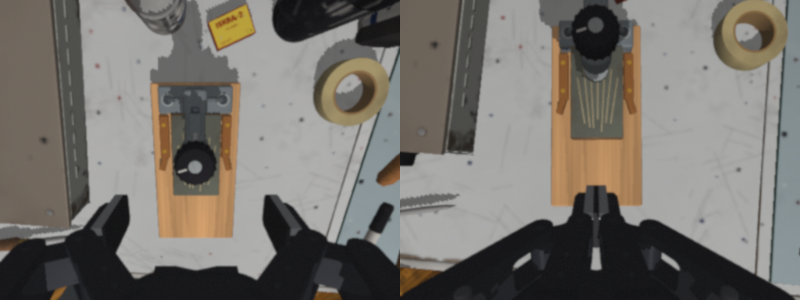

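The dial is at about (195,165) in the left half, the block is still square at home, and the gripper is over the dial. Next I'll grip the dial and start turning in small steps, reading the moment.

```bash
cat >> h.py <<'E'
def turn(q,j6,steps,deg):
    "turn joint 6 in steps, print angle and moment about the vertical"
    for i in range(steps):
        j6+=np.radians(deg);q[5]=j6;bot.set_joints(q)
        m=[];t6=[]
        for _ in range(5): bot.pause(.01);m.append(bot.read_moment()[2]);t6.append(bot.read_tau()[5])
        print(f"{np.degrees(j6):.1f} act {np.degrees(bot.read_q()[5]):.1f} Mz {np.mean(m):.3f} sd {np.std(m):.3f} t6 {np.mean(t6):.3f}",flush=True)
    print(bot.read_clock().__round__(2),bot.read_ft_force().round(2),bot.read_moment().round(3))
    return j6
E
python3 - <<'E'
from h import *
im=cv2.imread("pics/w7.png");c=dict(np.load("pics/w7.npz"));h=cv2.cvtColor(im,cv2.COLOR_BGR2HSV)
col=h[150:290,250].astype(int)   # board/lino/bench down one column
sat=col[:,1];print("rows",[150+i for i in range(1,140) if (sat[i]>75)!=(sat[i-1]>75)])
bot.pause(0)
a=.54-2.6  # start angle
pos=np.array([.6398,-.2164,.165])
q0=bot.inverse_kinematics(pos,quat([0,0,-1],V)); q0=np.array(q0); d6=-2.6-q0[5]
q0[5]=-2.6; bot.set_joints(q0)
print(bot.read_eef_pos(),bot.read_clock())
bot.move_straight([*pos[:2],.1225],velocity=.08,stop_force=6)
print(bot.read_eef_pos().round(4),bot.read_ft_force().round(2))
bot.gripper_close(30);bot.pause(.2)
print(bot.read_width(),bot.read_ft_force().round(2),bot.read_moment().round(3),bot.read_q().round(4))
q=np.array(bot.read_q());np.save("dialq.npy",q)
turn(q,q[5],12,3)
E
```

```text
rows [176, 239]
[ 0.63980797 -0.21640298  0.16503493] 25.9167
[ 0.64   -0.2165  0.1228] [ 0.33  0.43 -0.54]
0.038417676349434195 [-7.16 -2.96  8.59] [-7.24e-01  1.62e+00 -1.00e-03] [-4.473e-01  5.651e-01  1.501e-01  1.156e+00 -1.900e-03 -2.600e+00]
-146.0 act -146.1 Mz 0.076 sd 0.047 t6 0.323
-143.0 act -143.1 Mz 0.036 sd 0.014 t6 0.276
-140.0 act -140.1 Mz 0.029 sd 0.042 t6 0.226
-137.0 act -137.1 Mz -0.011 sd 0.033 t6 0.127
-134.0 act -134.1 Mz -0.054 sd 0.015 t6 0.095
-131.0 act -131.1 Mz -0.090 sd 0.014 t6 0.064
-128.0 act -128.1 Mz -0.120 sd 0.020 t6 0.033
-125.0 act -125.1 Mz -0.019 sd 0.036 t6 0.120
-122.0 act -122.1 Mz 0.137 sd 0.021 t6 0.291
-119.0 act -119.1 Mz 0.046 sd 0.021 t6 0.186
-116.0 act -116.1 Mz 0.019 sd 0.026 t6 0.160
-113.0 act -113.1 Mz -0.034 sd 0.022 t6 0.128
30.81 [-5.18 -1.44  5.53] [-0.125  1.343 -0.003]
```

The sawtooth is clear, with a detent near −124.5°. I'll go on click by click.

Run:
```python
from h import *
c=dict(np.load("pics/w7.npz"))
a=px2plane([[250,176]],c,.0393)[0];b=px2plane([[250,262]],c,.018)[0];print("rear edge from board front",((a-b)@U).round(4))
q=np.load("dialq.npy")
turn(q,np.radians(-113),8,3)
```

```text
rear edge from board front 0.088
-110.0 act -110.1 Mz -0.069 sd 0.026 t6 0.095
-107.0 act -107.1 Mz -0.097 sd 0.019 t6 0.065
-104.0 act -104.1 Mz -0.102 sd 0.034 t6 0.033
-101.0 act -101.1 Mz -0.019 sd 0.033 t6 0.112
-98.0 act -98.1 Mz 0.143 sd 0.017 t6 0.274
-95.0 act -95.1 Mz 0.044 sd 0.023 t6 0.192
-92.0 act -92.1 Mz 0.011 sd 0.019 t6 0.160
-89.0 act -89.1 Mz -0.022 sd 0.027 t6 0.129
33.14 [-9.37 -0.49  8.19] [-0.165  1.796  0.03 ]
```

Run:
```python
from h import *
c=dict(np.load("pics/w7.npz"));im=cv2.imread("pics/w7.png");h=cv2.cvtColor(im,cv2.COLOR_BGR2HSV)
for x in (225,280):
    s=h[150:300,x,1].astype(int);r=[150+i for i in range(1,150) if (s[i]>60)!=(s[i-1]>60)];print(r)
    if len(r)>1:
        a=px2plane([[x,r[0]-.5]],c,.0393)[0];b=px2plane([[x,r[-1]-.5]],c,.018)[0];print("rear edge",((a-b)@U).round(4))
q=np.load("dialq.npy")
turn(q,np.radians(-89),8,3)
```

```text
[176, 252]
rear edge 0.0776
[176, 264]
rear edge 0.09
-86.0 act -86.1 Mz -0.064 sd 0.024 t6 0.098
-83.0 act -83.1 Mz -0.079 sd 0.015 t6 0.065
-80.0 act -80.1 Mz -0.110 sd 0.027 t6 0.033
-77.0 act -77.1 Mz -0.030 sd 0.032 t6 0.112
-74.0 act -74.1 Mz 0.174 sd 0.031 t6 0.313
-71.0 act -71.1 Mz 0.062 sd 0.028 t6 0.226
-68.0 act -68.1 Mz 0.068 sd 0.028 t6 0.198
-65.0 act -65.1 Mz 0.010 sd 0.028 t6 0.169
35.48 [-7.98  0.81  5.02] [ 0.29   1.722 -0.045]
```

The rear edge is 90.0 mm from the board's front, so the block is home. The torque rose by about 0.036 N·m after the −76.5° detent, so this is the first click under load. I'll go on into the second.

Run:
```python
from h import *
q=np.load("dialq.npy")
turn(q,np.radians(-65),8,3)
```

```text
-62.0 act -62.1 Mz -0.015 sd 0.027 t6 0.141
-59.0 act -59.1 Mz -0.028 sd 0.017 t6 0.111
-56.0 act -56.1 Mz -0.065 sd 0.047 t6 0.082
-53.0 act -53.1 Mz -0.000 sd 0.018 t6 0.164
-50.0 act -50.1 Mz 0.228 sd 0.014 t6 0.388
-47.0 act -47.1 Mz 0.102 sd 0.027 t6 0.249
-44.0 act -44.1 Mz 0.095 sd 0.024 t6 0.221
-41.0 act -41.1 Mz 0.020 sd 0.036 t6 0.191
37.81 [-9.91  2.17  6.02] [0.397 1.959 0.024]
```

Run:
```python
from h import *
q=np.load("dialq.npy")
turn(q,np.radians(-41),4,3)
bot.gripper_open();bot.pause(.2)
p=bot.read_eef_pos();print(p.round(4))
bot.move_straight(p+[0,0,.08],velocity=.1)
q=bot.read_q();q[5]=-0.54;bot.set_joints(q)
q2,_=lean(YB);bot.movep(onboard(-.09,.17),q2);bot.pause(.1)
w=bot.calibration("wrist");im,d=bot.get_image("wrist");cv2.imwrite("pics/w9.png",im)
s,_=bot.get_image("side")
cv2.imwrite("pics/c9.png",np.hstack([cv2.resize(im,(400,300)),cv2.resize(s[120:240,180:340],(400,300))]))
print(bot.read_clock(),bot.read_ft_force().round(2))
```

```text
-38.0 act -38.1 Mz 0.043 sd 0.029 t6 0.162
-35.0 act -35.1 Mz -0.032 sd 0.040 t6 0.133
-32.0 act -32.1 Mz -0.048 sd 0.018 t6 0.104
-29.0 act -29.1 Mz 0.007 sd 0.022 t6 0.163
38.98 [-9.43  2.89  7.85] [0.529 1.915 0.034]
[ 0.6391 -0.2171  0.1233]
43.5667 [-0.17  0.25  0.62]
```

View pics/c9.png

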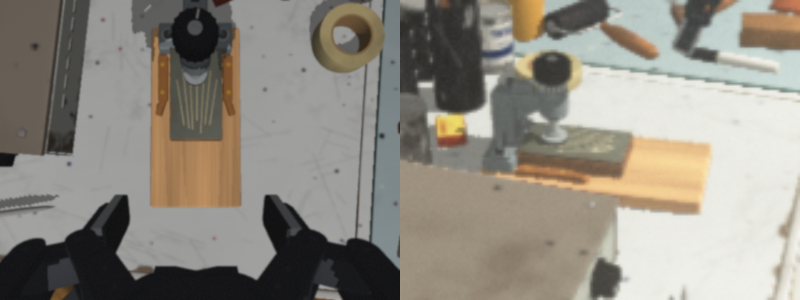

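The pad bears on the block, which is square and home. The index line has moved clockwise from about 9 to 12 o'clock, and the robot is clear of everything.

```bash
python3 -c "
from plant import bot
print(bot.close_job())"
```

```text
the job is handed in; nothing more can be done
None
```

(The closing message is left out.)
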